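# Index the scoring jig to the untouched tile and load its blade

### The job

On the scoring jig, pull up the spring plunger knob, run the carriage along the rail to the hole beside the one tile that has no groove yet, and let the plunger snap fully in. Then take the scoring blade (the tool with the flat, square-topped handle) out of the rack and slide it down edgewise into the carriage's slot until its collar sits fully home on the holder, and let go. Leave the other tools standing in the rack and the other things on the table where they are.

Things in the scene. Friction and masses are not known exactly. Their poses are not given: they have to be found in the camera images.
- jig: The jig's plywood board, 240 mm (x) by 340 mm (y), 18 mm thick, fixed to the table; origin under its centre. x across the rail (away from the robot at zero yaw), y along the rail, z up. The rail runs along y at x = +60 mm, its top 70 mm high, end posts 84 mm high at y = +-157 mm. Five tiles lie in a row along y at x = -55 mm, at y = -120, -60, 0, 60 and 120 mm, each opposite a hole of the rail.
- slot_mouth (a point): Centre of the slot's mouth, on the flat top of the carriage's dark steel holder block, 95 mm above the table. Axes as the jig. The slot goes right through the block (84 x 44 mm, 40 mm deep), is 54 mm long in x and 9 mm wide in y, with a 3 mm chamfer round its mouth. The rest of the aluminium carriage reaches back over the rail, its top at 95 mm too.
- knob_center (a point): Centre of the plunger's knob on the carriage, 115 mm from the slot in +x of the jig: a black upright cap 40 mm across, 22 mm high, on a 16 mm neck. Plunger home: centre 129 mm, underside 118 mm above the table; a 24 mm wide bush below it rises to 103 mm. Axes as the jig. Grip the cap or hook under it, pull straight up; dragged sideways while up, it takes the carriage along.
- plunger (a joint): Lift of the plunger in m: 0 = pin fully home in a hole (10 mm deep in it), 0.010 = pin clear of the rail's top, 0.015 = stop. A spring pushes it down: about 5 N at 0, 12 N at 0.014. Let go between holes, the pin rides on the rail at about 0.010 and drops in by itself when it comes over a hole.
- carriage (a joint): Position of the carriage along the rail in m, growing in +y of the jig; 0 = the middle hole, where it starts. Holes at -0.120, -0.060, 0, 0.060 and 0.120 (about 1.5 mm play either way); at each the slot stands over the middle of that hole's tile. Stops at -0.135 and 0.135. With the pin out it slides with about 1.5 N of friction.
- blank_center (a point): Centre of the top face of the one ungrooved tile, at any hole but the middle one: plain white, 100 mm (x of the jig) by 54 mm (y), 12 mm thick, fixed on the board, its top 30 mm above the table. The other four tiles are the same but have a groove 12 mm wide along x down their middle. Thin wooden ribs part the tiles. Axes as the jig.
- scorer_center (a point): Scoring blade, half-way up: loose upright tool 155 mm long. From below: steel blade 55 mm long, 50 mm wide (its x), 5 mm thick (its y); steel collar 58 x 24 mm, 10 mm high; flat wooden handle 30 mm (x) by 20 mm (y), 90 mm high, square top 77.5 mm above this point. z up the tool. Half a turn about z makes no difference. 0.11 to 0.23 kg. Seated in the carriage, this point is 22.5 mm above slot_mouth.
- rack: Wooden tool rack fixed to the table: a block 90 mm (x) by 170 mm (y), 60 mm high, origin under its centre. Three through slots, 54 mm long along x and 9 mm wide, at y = -52, 0 and 52 mm. In each a tool stands upright, hanging by its collar, blade 55 mm deep in the slot, lower end 5 mm above the table; it pulls straight up. Any tool may be in any slot.
- looptool_center (a point): Another tool in the rack, not to be disturbed: same blade and collar, thin round wooden handle and a steel wire loop at the top. 166 mm high; this point is 77.5 mm above its lower end.
- burnisher_center (a point): Another tool in the rack, not to be disturbed: same blade and collar, thin round wooden handle with a wooden ball 32 mm across at the top. 152 mm high; this point is 77.5 mm above its lower end.
- bucket_c (a point): White open bucket, 110 mm across, 110 mm high, half-way up. Leave alone.
- stick_c (a point): Wooden modelling stick lying on the table beyond the jig, 180 mm long, 24 mm wide. Near its middle. Leave alone.
- spatula_grip (a point): Spatula with steel blade lying on the table, 170 mm long. Point on its handle. Leave alone.
- plaster_block_c (a point): Plaster block 70 by 60 by 50 mm high, its centre. Leave alone.
- jar_c (a point): Brown glass jar with steel cap, 76 mm across, 110 mm high, half-way up. Leave alone.
- mug_c (a point): White mug, 80 mm across, 90 mm high, half-way up. Leave alone.
Mind the look-alikes: they are no part of the job. Leave any blue look-alike of the part that bears scorer_center alone.

How it is judged:
By the outcome, as a careful person would: the job done as asked, in the order asked, and still so for the second after the job is handed in, with the robot touching nothing.
It also fails if it takes over 61 s, if anything falls off the work surface, if the arm or the gripper's body presses on something with over 40 N, if the wrist force passes 120 N, or if a joint passes its speed limit or range.

### The arm

A 6-joint arm with a two-finger parallel gripper is mounted at the origin on the work surface. World frame = base frame: x ahead of the robot, y to its left, z up, the work surface at z = 0. Lengths are in mm, angles in rad, forces in N, time in s.
With the tool pointing down it reaches from about 375 to 975 mm from the base axis. Payload 3.8 kg.
Tool frame: the origin (TCP) lies on the centre line of the jaws, within the pads' length; the fingertips stand 22 mm ahead of it and the grasp point (between the pads) lies 3 mm ahead of it (tip_extent is the z of the fingertips in the tool frame, in mm); z points along the fingers, y is the line along which they close (so a half turn about z gives the same grasp; the last joint's range is limited). The gripper opens to 85 mm and grips with 20 to 120 N. Pads are 22 mm wide; open, the fingers measure 114 mm over their backs; the gripper's body (76 mm by 85 mm) begins 54 mm behind the grasp point. The pads swing forward as they close: fully open they stand 13 mm farther back than shut.
Start: joints at [1.25, 0.264, 1.604, -0, 1.274, -0.037], TCP at [189.002, 647.994, 253.28] pointing down, gripper open.
Joint ranges: [-2.63, 2.63], [-0.94, 2.18], [0.31, 2.57], [-1.31, 4.45], [0, 2.66], [-2.55, 2.55]. Speed limits (rad/s): [2.57, 2.57, 3.14, 3.14, 3.14, 3.14].

### API

Orientations are given as a unit quaternion [x, y, z, w].
In Python, from plant import observe, snapshot, close_job, spot_in, tip_extent gives the robot as it stands. The module is installed in compiled form; this text tells all that it offers.
- The arm moves only by the tool arm_command, never from a script. Its arguments are lists of equal length, an entry for each row: "travel": the shift along the tool's x, y, z in units of 30 mm (1.0 is 30 mm), a list of three; "turn": the turn, a rotation vector about the tool's x, y, z in units of 0.08 rad (1.0 is 0.08 rad), a list of three; "hand": the closure, from -1 (fully open) to 1 (shut), so that 0 is half open. A call has 1 to 12 rows; each row shifts and turns the commanded pose from where the row before left it, along the tool's axes as they then stand; what a row does not reach is not made up. A row lasts 1/12 s, in which the tool goes at most 41.7 mm and 7.16 degrees, less where a joint would pass 70% of its speed; a pose out of reach is approached as far as the arm can. A call with a number of a shift or a turn outside -1 to 1 is refused whole. A call with a gripper value outside its range is refused whole. The fingers move at their own pace and stop on an object; "force" is the grip in N (left out, the last holds). Time passes only in rows, so rows that do not move let the fingers close. It gives the time, the measured TCP pose, the force, the opening and the grip force at its end, in the units of the state.
- observe(): the state, without advancing time (a new reading comes with each control period).
- snapshot(name): name is "scene" or "top" or "wrist"; returns a dict with "img" (384x512x3 uint8, red, green, blue), "z_map" (384x512 float32, mm along the optical axis (not along the pixel's ray), 0 where there is no reading), "fx", "fy", "cx", "cy" (pixels), "dist" ([k1, k2, p1, p2, k3] as OpenCV has them; the pictures are not rectified), "rvec" (rotation vector, rad) and "tvec" (3), from world to camera coordinates, as OpenCV has them; the wrist camera has in their place "tool_from_camera" (4x4, takes a point from camera to tool coordinates, whose origin is the TCP and whose axes are the flange's). Camera axes: x right, y down, z forward; pixel columns grow to the right and rows downward; lengths in mm; the calibration is good to about 2 mm. A picture is of the moment at which its call begins: read the wrist's pose just before it.
- close_job(): hands the job in; it is judged then, once.
Trained networks look in a picture, given as the dict that the camera call returned (one of the last four; its "shot" number tells which), for a name from the list of things; names that differ only in an ending like _2 or _b are one class to them, and where a whole thing is asked for, a point or a joint stands for the part that bears it (a point fixed in the world has none). Each returns a list of dicts, best first, with "conf" (0 to 1); they miss things now and then, are a little off and sometimes report something else, mostly with a low value. They report only what shows in the picture. A call takes as long as a camera call. They do not tell look-alikes from the thing itself.
- spot_in(picture, query): "at" ([column, row] in pixels, amid what is visible of it).
The state is a dict: "time": time; "qpos": joint angles; "dq": joint speeds; "joint_torque": joint torques, N m; "ee_pos": TCP position; "eef_rot": TCP orientation; "contact_force": force on the tool from outside, world axes, zero at the start; "moment": the same for the moment, N m; "width": opening from 0.0 (shut) to 1.0 (fully open); "finger_force": force on a finger pad.
Only numpy, scipy, OpenCV 4.12 (cv2) and the standard library are available. Lean on these libraries where they do the work, as an engineer would, in place of code of your own. Each camera call takes 0.05 s, during which the arm holds its last target. There are 200 camera calls.

## Working session

There is one attempt and no reset: what is moved stays moved. The work goes in short steps, Python scripts to look and compute and a tool call to move; the robot and the scene stay as the last step left them, time stands still between calls to the robot, and variables do not carry over. Pictures are saved under pics/ and viewed, at most 10 in all, crops included, and the job is handed in when it is done.

Besides the shell and the picture viewer there is one more tool, called after ">>>" as name(argument=value, ...) on one line, values as JSON. arm_command: Moves the arm, as the interface text tells. Its arguments: {"type":"object","properties":{"travel":{"type":"array"},"turn":{"type":"array"},"hand":{"type":"array"},"force":{"type":"number"}},"required":["travel","turn","hand"]}

```bash
mkdir -p pics; cat > h.py <<'E'
import numpy as np, cv2
from scipy.spatial.transform import Rotation as R
from plant import observe, snapshot, close_job, spot_in, tip_extent
def ext(p, st=None):
    "world_from_camera R,t"
    if 'rvec' in p:
        Rc=cv2.Rodrigues(np.array(p['rvec'],float))[0]; t=np.array(p['tvec'],float).ravel()
        return Rc.T, -Rc.T@t
    T=np.array(p['tool_from_camera'],float); Rw=R.from_quat(st['eef_rot']).as_matrix()
    return Rw@T[:3,:3], Rw@T[:3,3]+np.array(st['ee_pos'])
def K(p): return np.array([[p['fx'],0,p['cx']],[0,p['fy'],p['cy']],[0,0,1.]])
def cloud(p, st=None):
    h,w=p['z_map'].shape; u,v=np.meshgrid(np.arange(w),np.arange(h))
    n=cv2.undistortPoints(np.stack([u,v],-1).reshape(-1,1,2).astype(np.float64),K(p),np.array(p['dist'],float)).reshape(h,w,2)
    z=p['z_map'].astype(float); A,t=ext(p,st)
    P=np.dstack([n[...,0]*z,n[...,1]*z,z])@A.T+t
    P[z<=0]=np.nan; return P
def onplane(p,uv,z,st=None):
    n=cv2.undistortPoints(np.array(uv,float).reshape(-1,1,2),K(p),np.array(p['dist'],float)).reshape(-1,2)
    A,t=ext(p,st); d=np.c_[n,np.ones(len(n))]@A.T
    return t+d*((z-t[2])/d[:,2])[:,None]
def save(p,name,box=None,scale=1):
    im=p['img'][...,::-1]
    if box: im=im[box[1]:box[3],box[0]:box[2]]
    cv2.imwrite('pics/'+name,cv2.resize(im,None,fx=scale,fy=scale,interpolation=cv2.INTER_CUBIC))
E
python3 - <<'E'
from h import *
s=observe(); print(s['time'],s['ee_pos'],s['eef_rot'],s['contact_force'],s['width'],tip_extent)
ims=[]
for n in ('scene','top'):
    p=snapshot(n); ims.append(p['img'][...,::-1]); C=cloud(p); np.savez(f'{n}.npz',C=C,img=p['img'])
    for q in ['jig','slot_mouth','knob_center','blank_center','scorer_center','looptool_center','burnisher_center','rack','bucket_c','jar_c','mug_c','plaster_block_c','spatula_grip','stick_c']:
        for d in spot_in(p,q)[:3]:
            c=np.round(d['at']).astype(int); print(n,q,c,round(d['conf'],2),np.round(C[c[1],c[0]]))
    cv2.imwrite(f'pics/{n}.png',cv2.resize(ims[-1],(800,600)))
E
```

```text
0.0 [188.80573965 647.33906807 251.96223832] [ 1.41430529e-01  9.89947542e-01 -1.10935081e-03 -1.97023797e-04] [-0.42510663  0.74665456 -0.0647172 ] 0.9995392005930079 22.0
scene jig [269 232] 0.89 [638. 153.  77.]
scene slot_mouth [269 215] 0.65 [615. 143. 125.]
scene knob_center [266 211] 0.5 [616. 133. 138.]
scene blank_center [254 207] 0.69 [498.  42.  27.]
scene scorer_center [204 186] 0.92 [ 517. -136.   76.]
scene scorer_center [166 159] 0.84 [ 472. -311.  110.]
scene looptool_center [176 168] 0.55 [ 474. -271.   84.]
scene burnisher_center [154 156] 0.71 [ 458. -373.   97.]
scene rack [169 175] 0.73 [ 494. -292.   60.]
scene bucket_c [140 206] 0.64 [ 721. -257.  107.]
scene jar_c [356 242] 0.84 [587. 412.  89.]
scene mug_c [386 214] 0.92 [424. 470.  87.]
scene plaster_block_c [173 223] 0.67 [ 697. -156.   51.]
scene plaster_block_c [154 156] 0.38 [ 458. -373.   97.]
scene spatula_grip [351 199] 0.8 [299. 331.   4.]
scene spatula_grip [164 158] 0.17 [ 476. -317.  116.]
scene stick_c [217 264] 0.72 [757.  30.  -1.]
top jig [239 188] 0.9 [572. 113.  96.]
top slot_mouth [237 196] 0.7 [549. 117.  96.]
top knob_center [230 171] 0.7 [610. 136. 141.]
top blank_center [260 217] 0.93 [498.  51.  33.]
top scorer_center [396 229] 0.7 [ 467. -307.  130.]
top scorer_center [330 216] 0.57 [ 495. -129.  150.]
top looptool_center [372 228] 0.65 [ 469. -253.  103.]
top burnisher_center [413 235] 0.75 [ 453. -360.  111.]
top rack [379 233] 0.61 [ 459. -288.   58.]
top bucket_c [378 155] 0.61 [ 702. -311.    3.]
top jar_c [136 194] 0.92 [546. 392. 112.]
top mug_c [110 254] 0.7 [381. 489.   8.]
top plaster_block_c [334 164] 0.62 [ 658. -164.   51.]
top plaster_block_c [378 154] 0.44 [ 705. -311.    5.]
top spatula_grip [380 153] 0.63 [ 708. -317.    6.]
top spatula_grip [159 284] 0.62 [298. 340.   6.]
top stick_c [267 129] 0.69 [776.  35.   8.]
```

View pics/scene.png

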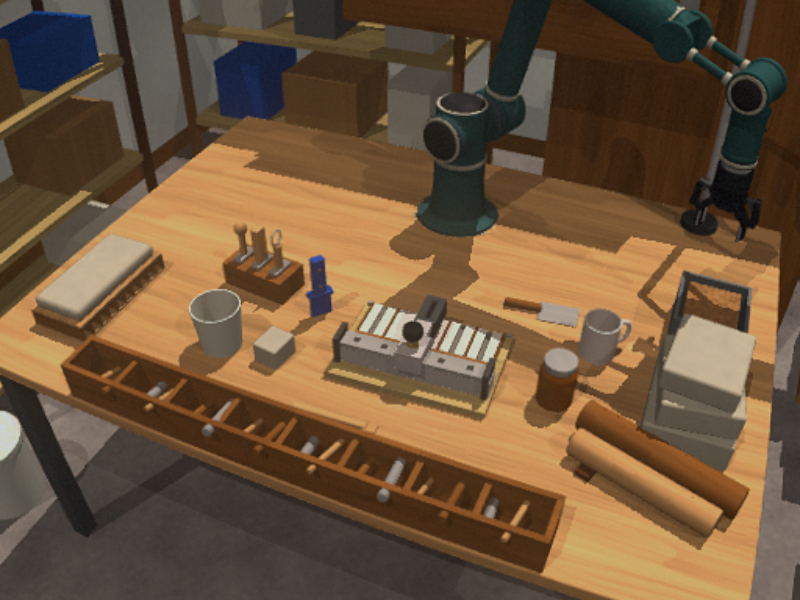

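View pics/top.png

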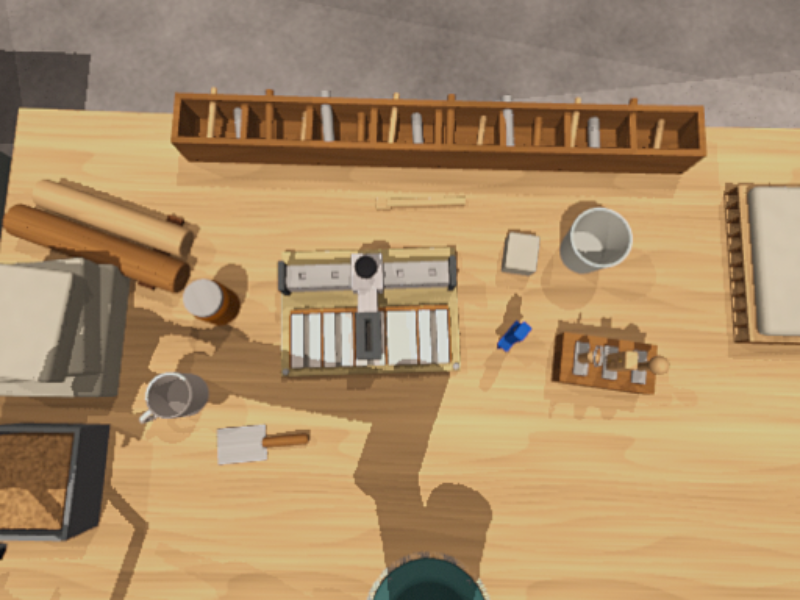

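The scene picture shows the jig with its black knob at (412,330) and the holder at (432,312). The rack stands at (262,270). The top picture shows the plain tile at (404,335), just right (−y) of the carriage, so the target hole is −0.060.

Scorer candidates in the top picture:
- Rack middle, flat square handle at (632,360): **chosen**.
- Loop tool at (595,357).
- Ball-topped tool at (658,365).
- Blue look-alike at (515,335): rejected.

I'll measure next and check the choice in a close crop.

```bash
python3 - <<'E'
from h import *
D=np.load('top.npz');C=D['C'];img=D['img'].astype(int)
X,Y,Z=C[...,0],C[...,1],C[...,2]
def rect(m,n):
    P=C[m][:,:2].astype(np.float32); print(n,len(P),cv2.minAreaRect(P),np.median(P,0),np.median(Z[m]))
near=(X>400)&(X<750)&(Y>-70)&(Y<330)
rect(near&(Z>64)&(Z<76),'rail'); rect(near&(Z>133)&(Z<147),'knob')
dark=img.max(-1)<95
rect(near&(Z>88)&(Z<101)&dark,'holder'); rect(near&(Z>10)&(Z<24),'board'); rect(near&(Z>26)&(Z<36)&(img.min(-1)>120),'tiles')
rk=(X>380)&(X<560)&(Y>-400)&(Y<-190)
rect(rk&(Z>54)&(Z<65),'racktop')
rect(rk&(Z>152)&(Z<166)&(Y<-280)&(Y>-345),'handle top')
p=snapshot('top'); save(p,'crop.png',(165,140,440,265),2.9)
E
```

```text
rail 1160 ((545.1185913085938, 122.37980651855469), (178.26487731933594, 318.720947265625), 2.7284014225006104) [611.47974 125.72235] 70.38504553635624
knob 167 ((612.0668334960938, 125.60636901855469), (37.53742218017578, 35.93315505981445), 89.61419677734375) [611.52423 126.10341] 140.33475087050817
holder 237 ((544.7711181640625, 120.75655364990234), (174.80691528320312, 315.1430969238281), 4.136412143707275) [496.46063 112.76225] 95.28990959054067
board 3326 ((553.236083984375, 123.08470153808594), (240.7458953857422, 338.6460876464844), 3.1655924320220947) [566.9798  124.71391] 18.806220938509114
tiles 2185 ((496.30682373046875, 112.1950912475586), (112.07068634033203, 314.99566650390625), 1.7346715927124023) [497.9675    86.646904] 30.51761121250206
racktop 1101 ((462.2021789550781, -315.74383544921875), (172.7307586669922, 90.2949447631836), 83.82981872558594) [ 451.59787 -299.86496] 60.45631808644339
handle top 100 ((461.9382629394531, -315.9270935058594), (20.448123931884766, 29.71759033203125), 84.4827651977539) [ 462.5841 -314.2617] 159.61218369750827
```

View pics/crop.png

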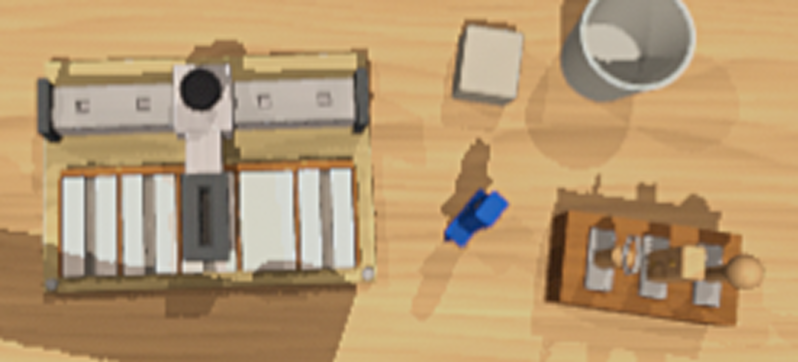

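The crop confirms both choices. The blank at (267,220) is one pitch to the −y side of the holder slot at (205,215). The plain square-topped handle at (693,262) is in the rack's middle slot, and the blue one at (480,215) stands on its own.

```bash
cat >> h.py <<'E'
def goal(x,y,z,psi,s=None):
    "turn first, then shift: in move units; psi = world angle (deg) of tool y"
    s=s or observe(); M=R.from_quat(s['eef_rot']).as_matrix()
    cur=np.arctan2(M[1,1],M[0,1]); th=-(np.radians(psi)-cur); th=(th+np.pi)%(2*np.pi)-np.pi
    d=np.array([x,y,z])-s['ee_pos']; Mt=M@R.from_rotvec([0,0,th]).as_matrix()
    print('t',round(s['time'],2),'pos',np.round(s['ee_pos'],1),'psi',round(np.degrees(cur),2),'tilt',np.round(M[:2,2],4),'F',np.round(s['contact_force'],1),'w',round(s['width'],3),
     '\n turn z',round(th/.08,2),'shift',np.round(Mt.T@d/30,3))
E
python3 -c "
from h import *
goal(612.5,126,200,93.1)"
```

```text
t 1.55 pos [189.  648.  253.2] psi 73.74 tilt [-0.     -0.0001] F [-0.9 -0.6  0. ] w 1.003 
 turn z -4.22 shift [-13.155 -18.137   1.776]
```

>>> arm_command(travel=[[0, 0, 0], [0, 0, 0], [0, 0, 0], [0, 0, 0], [0, 0, 0], [-0.69, -0.955, 0], [-0.69, -0.955, 0], [-0.69, -0.955, 0], [-0.69, -0.955, 0], [-0.69, -0.955, 0], [-0.69, -0.955, 0], [-0.69, -0.955, 0]], turn=[[0, 0, -0.84], [0, 0, -0.84], [0, 0, -0.84], [0, 0, -0.84], [0, 0, -0.86], [0, 0, 0], [0, 0, 0], [0, 0, 0], [0, 0, 0], [0, 0, 0], [0, 0, 0], [0, 0, 0]], hand=[-1, -1, -1, -1, -1, -1, -1, -1, -1, -1, -1, -1])

```text
time: 2.55
ee_pos: [345.3, 454.2, 253.5]
eef_rot: [-0.027, 1.0, 0.0, 0.0]
contact_force: [1.2, 0.9, -0.1]
width: 1.002
finger_force: 0.0
```

>>> arm_command(travel=[[-0.69, -0.955, 0.1], [-0.69, -0.955, 0.1], [-0.69, -0.955, 0.1], [-0.69, -0.955, 0.1], [-0.69, -0.955, 0.1], [-0.69, -0.955, 0.1], [-0.69, -0.955, 0.1], [-0.69, -0.955, 0.1], [-0.69, -0.955, 0.1], [-0.69, -0.955, 0.1], [-0.69, -0.955, 0], [-0.69, -0.955, 0]], turn=[[0, 0, 0], [0, 0, 0], [0, 0, 0], [0, 0, 0], [0, 0, 0], [0, 0, 0], [0, 0, 0], [0, 0, 0], [0, 0, 0], [0, 0, 0], [0, 0, 0], [0, 0, 0]], hand=[-1, -1, -1, -1, -1, -1, -1, -1, -1, -1, -1, -1])

```text
time: 3.55
ee_pos: [611.7, 124.0, 223.1]
eef_rot: [-0.027, 1.0, 0.0, -0.0]
contact_force: [-0.2, -0.0, -0.1]
width: 0.999
finger_force: 0.0
```

```bash
python3 - <<'E'
from h import *
s=observe(); goal(612.5,126,200,93.1,s)
p=snapshot('wrist'); C=cloud(p,s); np.savez('w1.npz',C=C,img=p['img'])
save(p,'w1.png',None,1.5)
print(np.round(p['tool_from_camera'],2).tolist())
m=(C[...,2]>136)&(C[...,2]<144)&(np.hypot(C[...,0]-612,C[...,1]-126)<35)
P=C[m][:,:2].astype(np.float32); print(len(P),cv2.minEnclosingCircle(P),np.median(C[m],0))
for q in('knob_center','slot_mouth'):
  for d in spot_in(p,q)[:2]: print(q,d,C[int(d['at'][1]),int(d['at'][0])])
E
```

```text
t 3.55 pos [611.7 124.  223.1] psi 93.07 tilt [-0.0003  0.0001] F [-0.2 -0.  -0.1] w 0.999 
 turn z -0.01 shift [-0.029  0.066  0.77 ]
[[-0.0, -0.94, -0.33, 86.53], [1.0, -0.0, 0.0, 2.26], [-0.0, -0.33, 0.94, -121.13], [0.0, 0.0, 0.0, 1.0]]
2456 ((610.8419189453125, 128.483642578125), 19.882585525512695) [609.42894244 128.36942575 140.19855812]
knob_center {'at': [265.6, 202.8], 'conf': 0.94} [604.99872216 129.10987973 140.36044479]
slot_mouth {'at': [260.8, 128.7], 'conf': 0.78} [563.20468832 123.59842372  94.76420817]
```

View pics/w1.png

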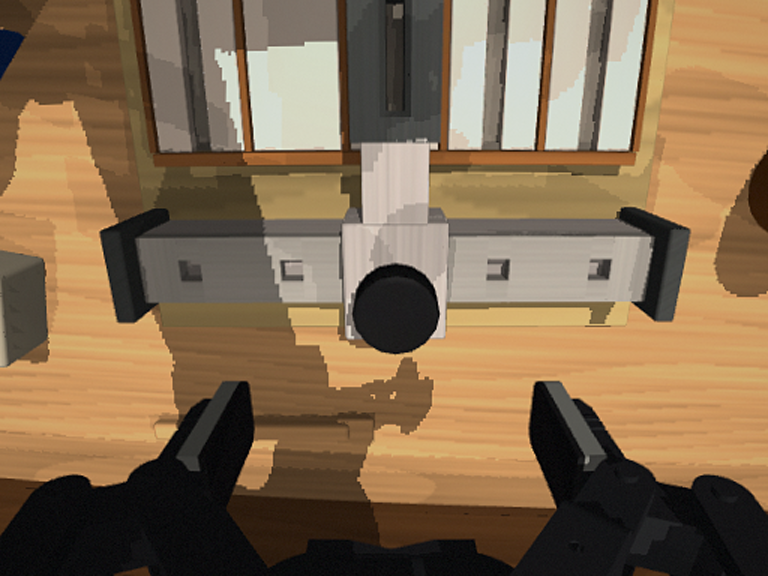

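The wrist view shows the knob at (397,308), the slot at (397,55) and the plain tile at (290,95), one hole to −y. I'll lower onto the knob.

>>> arm_command(travel=[[0, 0.05, 0.8], [0, 0, 0.8], [0, 0, 0.7], [0, 0, 0.5], [0, 0, 0.25], [0, 0, 0], [0, 0, 0]], turn=[[0, 0, 0], [0, 0, 0], [0, 0, 0], [0, 0, 0], [0, 0, 0], [0, 0, 0], [0, 0, 0]], hand=[-1, -1, -1, -1, -1, -1, -1])

```text
time: 4.28
ee_pos: [610.6, 127.8, 132.0]
eef_rot: [-0.027, 1.0, 0.0, -0.0]
contact_force: [0.6, -0.2, 0.4]
width: 0.998
finger_force: 0.0
```

```bash
python3 - <<'E'
from h import *
s=observe(); goal(611.5,126.5,131,93.1,s)
p=snapshot('wrist'); C=cloud(p,s)
m=(C[...,2]>136)&(C[...,2]<144)&(np.hypot(C[...,0]-612,C[...,1]-126)<35)
P=C[m][:,:2].astype(np.float32); print(len(P),cv2.minEnclosingCircle(P))
E
```

```text
t 4.28 pos [610.6 127.8 132. ] psi 93.13 tilt [-0.0004  0.0001] F [ 0.6 -0.2  0.4] w 0.998 
 turn z 0.01 shift [-0.028 -0.045  0.032]
5987 ((611.0773315429688, 128.3419189453125), 20.28142738342285)
```

>>> arm_command(travel=[[0, 0, 0], [0, 0, 0], [0, 0, 0], [0, 0, 0], [0, 0, 0], [0, 0, 0], [0, 0, 0], [0, 0, 0]], turn=[[0, 0, 0], [0, 0, 0], [0, 0, 0], [0, 0, 0], [0, 0, 0], [0, 0, 0], [0, 0, 0], [0, 0, 0]], hand=[1, 1, 1, 1, 1, 1, 1, 1], force=50)

```text
time: 5.0
ee_pos: [611.5, 127.1, 133.0]
eef_rot: [-0.027, 1.0, 0.0, 0.001]
contact_force: [-0.5, -0.8, 5.9]
width: 0.453
finger_force: 49.8
```

>>> arm_command(travel=[[0, 0, -0.1], [0, 0, -0.1], [0, 0, -0.1], [0, 0, -0.12], [0, 0, 0], [0, 0, 0]], turn=[[0, 0, 0], [0, 0, 0], [0, 0, 0], [0, 0, 0], [0, 0, 0], [0, 0, 0]], hand=[1, 1, 1, 1, 1, 1])

```text
time: 5.5
ee_pos: [611.2, 127.0, 142.8]
eef_rot: [-0.027, 1.0, -0.0, 0.0]
contact_force: [6.7, 0.7, -9.9]
width: 0.452
finger_force: 51.4
```

>>> arm_command(travel=[[0, 0, -0.08], [0, 0, 0], [0, 0, 0], [0, -0.2, 0], [0, -0.2, 0], [0, 0, 0]], turn=[[0, 0, 0], [0, 0, 0], [0, 0, 0], [0, 0, 0], [0, 0, 0], [0, 0, 0]], hand=[1, 1, 1, 1, 1, 1])

```text
time: 6.0
ee_pos: [611.9, 114.4, 144.8]
eef_rot: [-0.027, 1.0, -0.0, 0.0]
contact_force: [6.5, -1.1, -11.4]
width: 0.451
finger_force: 51.7
```

Force along the rail is low, so the carriage is sliding. I'll continue to 60 mm in total (2.0 units along −y, 0.4 done so far).

>>> arm_command(travel=[[0, -0.3, 0], [0, -0.3, 0], [0, -0.3, 0], [0, -0.3, 0], [0, -0.2, 0], [0, -0.15, 0], [0, -0.05, 0], [0, 0, 0], [0, 0, 0], [0, 0, 0]], turn=[[0, 0, 0], [0, 0, 0], [0, 0, 0], [0, 0, 0], [0, 0, 0], [0, 0, 0], [0, 0, 0], [0, 0, 0], [0, 0, 0], [0, 0, 0]], hand=[1, 1, 1, 1, 1, 1, 1, 1, 1, 1])

```text
time: 6.83
ee_pos: [614.5, 66.8, 144.8]
eef_rot: [-0.027, 1.0, -0.0, 0.0]
contact_force: [8.0, -1.5, -10.9]
width: 0.45
finger_force: 51.9
```

```bash
python3 - <<'E'
from h import *
s=observe(); a=np.radians(3.1); goal(611.2+60*np.sin(a),127.1-60*np.cos(a),132.5,93.1,s)
E
```

```text
t 6.83 pos [614.5  66.8 144.8] psi 93.07 tilt [ 0.0005 -0.0003] F [  8.   -1.5 -10.9] w 0.45 
 turn z -0.01 shift [0.002 0.013 0.411]
```

Now I'll lower it while still gripped.

>>> arm_command(travel=[[0, 0, 0.1], [0, 0, 0.1], [0, 0, 0.1], [0, 0, 0.1], [0, 0, 0], [0, 0, 0]], turn=[[0, 0, 0], [0, 0, 0], [0, 0, 0], [0, 0, 0], [0, 0, 0], [0, 0, 0]], hand=[1, 1, 1, 1, 1, 1])

```text
time: 7.33
ee_pos: [614.7, 66.8, 133.9]
eef_rot: [-0.027, 1.0, -0.0, 0.0]
contact_force: [4.9, -0.3, -5.9]
width: 0.453
finger_force: 52.6
```

The force has fallen to about the home spring load, so the pin is in the hole. I'll open, retreat and check.

>>> arm_command(travel=[[0, 0, 0], [0, 0, 0], [0, 0, 0], [0, 0, 0], [0, 0, 0], [0, 0, -0.5], [0, 0, -1], [0, 0, -1], [0, 0, -1], [0, 0, 0], [0, 0, 0]], turn=[[0, 0, 0], [0, 0, 0], [0, 0, 0], [0, 0, 0], [0, 0, 0], [0, 0, 0], [0, 0, 0], [0, 0, 0], [0, 0, 0], [0, 0, 0], [0, 0, 0]], hand=[-1, -1, -1, -1, -1, -1, -1, -1, -1, -1, -1])

```text
time: 8.25
ee_pos: [615.9, 67.4, 243.3]
eef_rot: [-0.027, 1.0, 0.0, 0.003]
contact_force: [-0.6, -0.1, -1.0]
width: 0.999
finger_force: 0.0
```

```bash
python3 - <<'E'
from h import *
s=observe(); goal(462,-316,290,-5.8,s)
p=snapshot('wrist'); C=cloud(p,s); X,Y,Z=C[...,0],C[...,1],C[...,2]
m=(Z>133)&(Z<160)&(np.hypot(X-614,Y-67)<35)
P=C[m][:,:2].astype(np.float32); print('knob',cv2.minEnclosingCircle(P),np.median(Z[m]))
p=snapshot('top'); C=cloud(p); X,Y,Z=C[...,0],C[...,1],C[...,2]
save(p,'top2.png',(165,140,315,265),4)
E
```

```text
t 8.25 pos [615.9  67.4 243.3] psi 93.09 tilt [0.0061 0.0004] F [-0.6 -0.1 -1. ] w 0.999 
 turn z 21.57 shift [-13.23   -3.802  -1.594]
knob ((614.5689086914062, 69.3555908203125), 19.919815063476562) 140.15679747293038
```

View pics/top2.png

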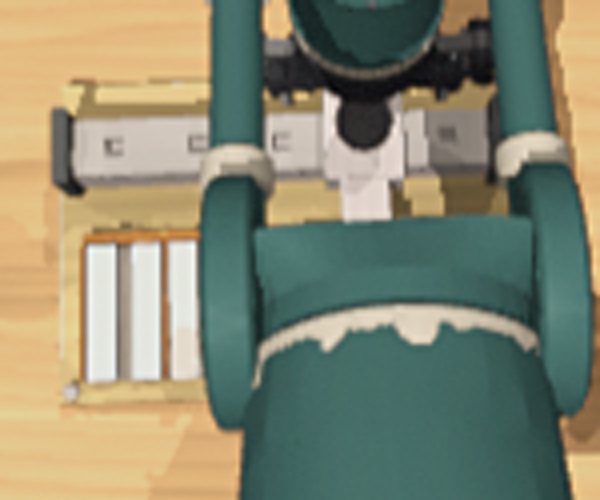

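The knob top is at 140.2 mm, the same as before the move, so the plunger is home. The picture shows three free holes to the left of the carriage (115, 200 and 282, row 145) and one to the right (447,133), which puts the carriage at −0.060. On to the rack.

>>> arm_command(travel=[[0, 0, -0.15], [0, 0, -0.15], [0, 0, -0.15], [0, 0, -0.15], [0, 0, -0.15], [0, 0, -0.15], [0, 0, -0.15], [0, 0, -0.15], [0, 0, -0.15], [0, 0, -0.15], [0, 0, 0], [0, 0, 0]], turn=[[0, 0, 0.98], [0, 0, 0.98], [0, 0, 0.98], [0, 0, 0.98], [0, 0, 0.98], [0, 0, 0.98], [0, 0, 0.98], [0, 0, 0.98], [0, 0, 0.98], [0, 0, 0.98], [0, 0, 0.98], [0, 0, 0.98]], hand=[-1, -1, -1, -1, -1, -1, -1, -1, -1, -1, -1, -1])

```text
time: 9.35
ee_pos: [613.2, 67.1, 282.7]
eef_rot: [0.431, 0.902, -0.001, -0.001]
contact_force: [0.1, -0.2, -0.0]
width: 1.003
finger_force: 0.0
```

>>> arm_command(travel=[[0, 0, 0], [0, 0, 0], [0, 0, 0], [0, 0, 0], [0, 0, 0], [0, 0, 0], [0, 0, 0], [0, 0, 0], [0, 0, 0], [0, 0, 0], [0, 0, 0]], turn=[[0, 0, 0.98], [0, 0, 0.98], [0, 0, 0.98], [0, 0, 0.98], [0, 0, 0.98], [0, 0, 0.98], [0, 0, 0.98], [0, 0, 0.98], [0, 0, 0.98], [0, 0, 0.98], [0, 0, 0]], hand=[-1, -1, -1, -1, -1, -1, -1, -1, -1, -1, -1])

```text
time: 10.27
ee_pos: [613.0, 67.1, 282.3]
eef_rot: [0.742, 0.67, -0.002, -0.001]
contact_force: [0.0, -0.8, -1.2]
width: 1.002
finger_force: 0.0
```

>>> arm_command(travel=[[-1, -0.29, 0], [-1, -0.29, 0], [-1, -0.29, 0], [-1, -0.29, 0], [-1, -0.29, 0], [-1, -0.29, 0], [-1, -0.29, 0], [-1, -0.29, 0], [-1, -0.29, 0], [-1, -0.29, 0], [-1, -0.29, 0], [-1, -0.29, 0]], turn=[[0, 0, 0], [0, 0, 0], [0, 0, 0], [0, 0, 0], [0, 0, 0], [0, 0, 0], [0, 0, 0], [0, 0, 0], [0, 0, 0], [0, 0, 0], [0, 0, 0], [0, 0, 0]], hand=[-1, -1, -1, -1, -1, -1, -1, -1, -1, -1, -1, -1])

```text
time: 11.27
ee_pos: [472.8, -281.5, 283.3]
eef_rot: [0.741, 0.672, -0.0, -0.001]
contact_force: [1.3, 0.8, 0.3]
width: 0.996
finger_force: 0.0
```

>>> arm_command(travel=[[-0.8, -0.2, 0], [-0.43, -0.1, 0], [0, 0, 0], [0, 0, 0], [0, 0, 0]], turn=[[0, 0, 0], [0, 0, 0], [0, 0, 0], [0, 0, 0], [0, 0, 0]], hand=[-1, -1, -1, -1, -1])

```text
time: 11.68
ee_pos: [461.8, -315.3, 284.1]
eef_rot: [0.741, 0.671, 0.0, -0.001]
contact_force: [-0.1, 0.2, -0.3]
width: 1.006
finger_force: 0.0
```

```bash
cat > tool.py <<'E'
from h import *
s=observe(); goal(462,-316,290,-5.8,s)
p=snapshot('wrist'); C=cloud(p,s); X,Y,Z=C[...,0],C[...,1],C[...,2]
save(p,'w2.png',None,1.5)
rk=(X>380)&(X<560)&(Y>-420)&(Y<-190)
def rect(m,n):
    P=C[m][:,:2].astype(np.float32); print(n,len(P),cv2.minAreaRect(P),np.median(Z[m]) if len(P) else '')
rect(rk&(Z>155)&(Z<165)&(np.hypot(X-462,Y+316)<22),'handle top'); rect(rk&(Z>56)&(Z<64),'rack top')
for d in spot_in(p,'scorer_center')[:3]: print(d,C[int(d['at'][1]),int(d['at'][0])])
E
python3 tool.py
```

```text
t 11.68 pos [ 461.8 -315.3  284.1] psi -5.68 tilt [-0.0006  0.0015] F [-0.1  0.2 -0.3] w 1.006 
 turn z 0.03 shift [-0.021  0.009 -0.196]
handle top 911 ((460.4521789550781, -313.37841796875), (19.632339477539062, 29.750934600830078), 83.46723175048828) 160.03446915219143
rack top 7774 ((460.37603759765625, -314.1230163574219), (170.35153198242188, 90.64726257324219), 83.29619598388672) 60.33066464942431
{'at': [263.5, 169.8], 'conf': 0.56} [ 462.6340831  -303.87494781  135.68377726]
```

View pics/w2.png

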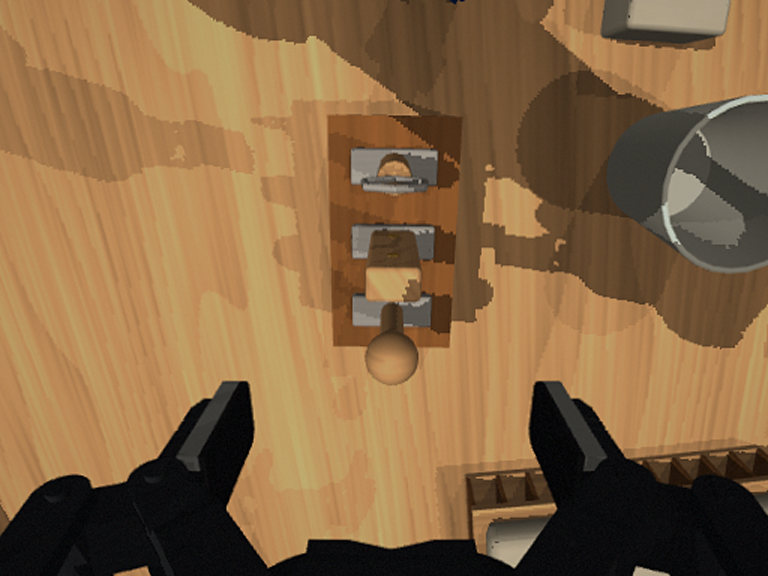

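The wrist view shows the flat square handle in the middle slot at (393,283), the loop tool at (393,180) and the ball tool at (392,357). The gripper is aligned with it, so I'll go down and grip across the 30 mm width.

>>> arm_command(travel=[[0.03, -0.03, 0.5], [0, 0, 0.8], [0, 0, 0.8], [0, 0, 0.8], [0, 0, 0.8], [0, 0, 0.6], [0, 0, 0.4], [0, 0, 0.23], [0, 0, 0], [0, 0, 0]], turn=[[0, 0, 0.14], [0, 0, 0], [0, 0, 0], [0, 0, 0], [0, 0, 0], [0, 0, 0], [0, 0, 0], [0, 0, 0], [0, 0, 0], [0, 0, 0]], hand=[-1, -1, -1, -1, -1, -1, -1, -1, -1, -1])

```text
time: 12.62
ee_pos: [461.4, -315.3, 137.4]
eef_rot: [0.745, 0.667, 0.0, 0.0]
contact_force: [0.5, -0.0, 0.5]
width: 1.0
finger_force: 0.0
```

>>> arm_command(travel=[[0, 0, 0], [0, 0, 0], [0, 0, 0], [0, 0, 0], [0, 0, 0], [0, 0, 0], [0, 0, 0], [0, 0, 0], [0, 0, 0], [0, 0, 0]], turn=[[0, 0, 0], [0, 0, 0], [0, 0, 0], [0, 0, 0], [0, 0, 0], [0, 0, 0], [0, 0, 0], [0, 0, 0], [0, 0, 0], [0, 0, 0]], hand=[1, 1, 1, 1, 1, 1, 1, 1, 1, 1], force=50)

```text
time: 13.45
ee_pos: [461.3, -315.8, 137.6]
eef_rot: [0.745, 0.667, 0.0, 0.001]
contact_force: [0.0, -0.3, 4.8]
width: 0.346
finger_force: 54.0
```

>>> arm_command(travel=[[0, 0, -0.15], [0, 0, -0.3], [0, 0, -0.4], [0, 0, -0.4], [0, 0, -0.4], [0, 0, -0.4], [0, 0, -0.4], [0, 0, 0]], turn=[[0, 0, 0], [0, 0, 0], [0, 0, 0], [0, 0, 0], [0, 0, 0], [0, 0, 0], [0, 0, 0], [0, 0, 0]], hand=[1, 1, 1, 1, 1, 1, 1, 1])

```text
time: 14.12
ee_pos: [462.4, -316.6, 214.5]
eef_rot: [0.745, 0.667, 0.001, 0.003]
contact_force: [1.1, -0.4, -1.3]
width: 0.345
finger_force: 53.2
```

>>> arm_command(travel=[[0, 0, -0.6], [0, 0, -0.6], [0, 0, -0.6], [0, 0, -0.6], [0, 0, -0.6], [0, 0, -0.4], [0, 0, 0], [0, 0, 0], [0, 0, 0]], turn=[[0, 0, 0], [0, 0, 0], [0, 0, 0], [0, 0, 0], [0, 0, 0], [0, 0, 0], [0, 0, 0], [0, 0, 0], [0, 0, 0]], hand=[1, 1, 1, 1, 1, 1, 1, 1, 1])

```text
time: 14.87
ee_pos: [460.3, -315.0, 311.0]
eef_rot: [0.745, 0.667, -0.0, -0.001]
contact_force: [-0.0, 0.2, -1.9]
width: 0.346
finger_force: 53.2
```

```bash
python3 - <<'E'
from h import *
a=np.radians(3.1)
# slot from gripped knob and from board fit
k=np.array([614.6,67.2]); print('slot by knob',k-115*np.array([np.cos(a),np.sin(a)]))
b=np.array([553.2,123.1]); Rm=np.array([[np.cos(a),-np.sin(a)],[np.sin(a),np.cos(a)]]); print('slot by board',b+Rm@[-55,-60])
s=observe(); goal(500,61.5,300,3.1,s)
E
```

```text
slot by knob [499.76828291  60.98093651]
slot by board [501.52521191  60.21346507]
t 14.87 pos [ 460.3 -315.   311. ] psi -6.38 tilt [-0.0017  0.0012] F [-0.   0.2 -1.9] w 0.346 
 turn z -2.07 shift [12.46   2.002  0.379]
```

>>> arm_command(travel=[[0, 0, 0], [0, 0, 0], [0, 0, 0], [1, 0.16, 0], [1, 0.16, 0], [1, 0.16, 0], [1, 0.16, 0], [1, 0.16, 0], [1, 0.16, 0], [1, 0.16, 0], [1, 0.16, 0], [1, 0.16, 0]], turn=[[0, 0, -0.7], [0, 0, -0.7], [0, 0, -0.67], [0, 0, 0], [0, 0, 0], [0, 0, 0], [0, 0, 0], [0, 0, 0], [0, 0, 0], [0, 0, 0], [0, 0, 0], [0, 0, 0]], hand=[1, 1, 1, 1, 1, 1, 1, 1, 1, 1, 1, 1])

```text
time: 15.87
ee_pos: [488.3, -41.9, 310.4]
eef_rot: [0.688, 0.726, -0.001, -0.001]
contact_force: [-0.3, -0.2, -2.4]
width: 0.345
finger_force: 53.1
```

>>> arm_command(travel=[[1, 0.16, 0], [1, 0.16, 0], [0.8, 0.16, 0.3], [0.5, 0.08, 0.5], [0.16, 0, 0.6], [0, 0, 0.4], [0, 0, 0.2], [0, 0, 0], [0, 0, 0], [0, 0, 0]], turn=[[0, 0, 0], [0, 0, 0], [0, 0, 0], [0, 0, 0], [0, 0, 0], [0, 0, 0], [0, 0, 0], [0, 0, 0], [0, 0, 0], [0, 0, 0]], hand=[1, 1, 1, 1, 1, 1, 1, 1, 1, 1])

```text
time: 16.7
ee_pos: [501.0, 60.4, 253.2]
eef_rot: [0.688, 0.726, 0.0, 0.0]
contact_force: [-0.0, -0.3, -2.1]
width: 0.346
finger_force: 53.0
```

```bash
python3 - <<'E'
from h import *
s=observe(); goal(500,61.3,250,3.1,s)
p=snapshot('wrist'); C=cloud(p,s); np.savez('w3.npz',C=C,img=p['img'])
save(p,'w3.png',None,1.5)
E
```

```text
t 16.7 pos [501.   60.4 253.2] psi 3.04 tilt [ 0.0013 -0.    ] F [-0.  -0.3 -2.1] w 0.346 
 turn z -0.01 shift [ 0.031 -0.033  0.106]
```

View pics/w3.png

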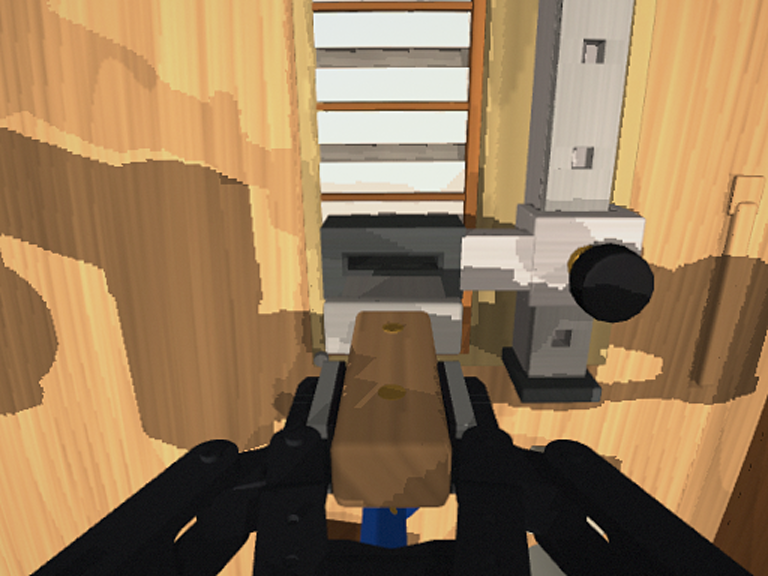

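```bash
python3 - <<'E'
from h import *
D=np.load('w3.npz');C=D['C']
for r in (205,215,225,250,270,295,305,320,340,350,380,420,460,480,495): print(r,[np.round(C[int(r/1.5),int(c/1.5)]).tolist() for c in (335,393,455)])
E
```

```text
205 [[459.0, 85.0, 30.0], [500.0, 87.0, 31.0], [542.0, 89.0, 31.0]]
215 [[462.0, 83.0, 59.0], [500.0, 85.0, 59.0], [539.0, 88.0, 61.0]]
225 [[465.0, 83.0, 90.0], [499.0, 86.0, 92.0], [535.0, 87.0, 92.0]]
250 [[466.0, 70.0, 95.0], [500.0, 72.0, 95.0], [536.0, 74.0, 96.0]]
270 [[466.0, 57.0, 95.0], [501.0, 59.0, 93.0], [537.0, 61.0, 95.0]]
295 [[466.0, 43.0, 96.0], [500.0, 64.0, 150.0], [539.0, 46.0, 95.0]]
305 [[476.0, 72.0, 185.0], [499.0, 73.0, 186.0], [525.0, 74.0, 186.0]]
320 [[476.0, 65.0, 186.0], [499.0, 72.0, 199.0], [525.0, 68.0, 186.0]]
340 [[476.0, 56.0, 186.0], [499.0, 72.0, 216.0], [526.0, 59.0, 186.0]]
350 [[476.0, 51.0, 186.0], [499.0, 72.0, 224.0], [526.0, 54.0, 187.0]]
380 [[482.0, 73.0, 247.0], [499.0, 72.0, 244.0], [517.0, 75.0, 248.0]]
420 [[484.0, 70.0, 264.0], [499.0, 72.0, 265.0], [515.0, 74.0, 267.0]]
460 [[485.0, 67.0, 275.0], [499.0, 68.0, 276.0], [516.0, 63.0, 268.0]]
480 [[485.0, 60.0, 275.0], [500.0, 62.0, 276.0], [516.0, 58.0, 271.0]]
495 [[485.0, 55.0, 275.0], [500.0, 57.0, 276.0], [573.0, -192.0, 0.0]]
```

The wrist view shows the collar (z≈186) at (393,328) and the slot at (393,263). The knob is at (611,283), home. The handle is vertical. I'll measure collar against slot in this same picture.

```bash
cat > fit.py <<'E'
from h import *
s=observe(); print(np.round(s['ee_pos'],1))
p=snapshot('wrist'); C=cloud(p,s); X,Y,Z=C[...,0],C[...,1],C[...,2]; img=p['img'].astype(int)
tz=s['ee_pos'][2]
def rect(m):
    return cv2.minAreaRect(C[m][:,:2].astype(np.float32)), m.sum()
near=(abs(X-500)<50)&(abs(Y-61)<40)
col=near&(abs(Z-(tz-67))<4); print('collar',rect(col))
h=near&(abs(Z-(tz+23))<5)&(abs(X-500)<19); print('handle top',rect(h))
hold=near&(abs(Z-95)<2.5); print('holder',rect(hold))
# slot: dark pixels in a window, put on the z=95 plane
v=img.max(-1); u0=np.zeros(v.shape,np.uint8); u0[158:196,218:308]=1
for th in (30,40,50):
    m=(v<th)&(u0>0); n,l,st,c=cv2.connectedComponentsWithStats(m.astype(np.uint8))
    k=1+np.argmax(st[1:,4]); ys,xs=np.nonzero(l==k); W=onplane(p,np.c_[xs,ys],95,s)[:,:2].astype(np.float32)
    print(th,len(xs),st[k],cv2.minAreaRect(W))
m=near&(Z<92)&(Z>20)&(abs(Y-61)<14)&(abs(X-500)<35); ys,xs=np.nonzero(m&(u0>0))
if len(xs)>20: print('recess',cv2.minAreaRect(onplane(p,np.c_[xs,ys],95,s)[:,:2].astype(np.float32)))
E
python3 fit.py
```

```text
[501.2  60.5 253.5]
collar (((500.002685546875, 62.67085647583008), (58.16930389404297, 24.245168685913086), 3.4309754371643066), np.int64(1820))
handle top (((501.0450439453125, 64.12915802001953), (37.93819808959961, 24.573915481567383), 5.533106327056885), np.int64(4168))
holder (((504.33306884765625, 64.00471496582031), (92.86080169677734, 43.70829772949219), 3.2071964740753174), np.int64(3223))
30 72 [232 171  16   8  72] ((480.8255615234375, 63.14332580566406), (13.406755447387695, 6.460195541381836), 2.9431345462799072)
40 553 [231 170  61  11 553] ((499.9912109375, 63.65864944458008), (53.155677795410156, 9.238417625427246), 2.952594041824341)
50 985 [229 169  79  27 985] ((508.00628662109375, 62.508155822753906), (21.183837890625, 73.714111328125), 78.47767639160156)
recess ((499.7774353027344, 63.7375373840332), (55.1689567565918, 10.137508392333984), 4.1271820068359375)
```

>>> arm_command(travel=[[0.03, -0.005, 0.2], [0, 0, 0.3], [0, 0, 0.3], [0, 0, 0.2], [0, 0, 0.2], [0, 0, 0.1], [0, 0, 0], [0, 0, 0]], turn=[[0, 0, 0], [0, 0, 0], [0, 0, 0], [0, 0, 0], [0, 0, 0], [0, 0, 0], [0, 0, 0], [0, 0, 0]], hand=[1, 1, 1, 1, 1, 1, 1, 1])

```text
time: 17.47
ee_pos: [500.2, 62.0, 213.1]
eef_rot: [0.688, 0.726, -0.0, -0.0]
contact_force: [0.4, 0.2, -2.2]
width: 0.342
finger_force: 53.1
```

Blade tip is now about 14 mm into the slot with no added force. Continuing down.

>>> arm_command(travel=[[0, 0, 0.2], [0, 0, 0.2], [0, 0, 0.2], [0, 0, 0.2], [0, 0, 0.2], [0, 0, 0.15], [0, 0, 0.1], [0, 0, 0], [0, 0, 0]], turn=[[0, 0, 0], [0, 0, 0], [0, 0, 0], [0, 0, 0], [0, 0, 0], [0, 0, 0], [0, 0, 0], [0, 0, 0], [0, 0, 0]], hand=[1, 1, 1, 1, 1, 1, 1, 1, 1])

```text
time: 18.22
ee_pos: [500.2, 62.0, 175.7]
eef_rot: [0.688, 0.726, -0.0, -0.0]
contact_force: [0.0, 0.2, -1.8]
width: 0.345
finger_force: 53.1
```

>>> arm_command(travel=[[0, 0, 0.06], [0, 0, 0.04], [0, 0, 0.03], [0, 0, 0], [0, 0, 0]], turn=[[0, 0, 0], [0, 0, 0], [0, 0, 0], [0, 0, 0], [0, 0, 0]], hand=[1, 1, 1, 1, 1])

```text
time: 18.63
ee_pos: [500.6, 62.0, 172.6]
eef_rot: [0.688, 0.726, 0.0, 0.0]
contact_force: [-1.3, -0.6, 2.2]
width: 0.345
finger_force: 53.4
```

Contact at the expected height. A small push home, then release and rise straight up.

>>> arm_command(travel=[[0, 0, 0.02], [0, 0, 0], [0, 0, 0]], turn=[[0, 0, 0], [0, 0, 0], [0, 0, 0]], hand=[1, 1, 1])

```text
time: 18.88
ee_pos: [500.7, 62.0, 172.5]
eef_rot: [0.688, 0.726, 0.0, 0.0]
contact_force: [-1.8, -0.9, 6.2]
width: 0.347
finger_force: 53.9
```

>>> arm_command(travel=[[0, 0, 0], [0, 0, 0], [0, 0, 0], [0, 0, 0], [0, 0, 0], [0, 0, 0], [0, 0, -0.3], [0, 0, -0.7], [0, 0, -1], [0, 0, -1], [0, 0, -0.5], [0, 0, 0]], turn=[[0, 0, 0], [0, 0, 0], [0, 0, 0], [0, 0, 0], [0, 0, 0], [0, 0, 0], [0, 0, 0], [0, 0, 0], [0, 0, 0], [0, 0, 0], [0, 0, 0], [0, 0, 0]], hand=[-1, -1, -1, -1, -1, -1, -1, -1, -1, -1, -1, -1])

```text
time: 19.88
ee_pos: [503.1, 62.2, 282.2]
eef_rot: [0.688, 0.726, 0.003, 0.003]
contact_force: [1.4, -0.8, 0.1]
width: 1.003
finger_force: 0.0
```

>>> arm_command(travel=[[0, 0, -0.5], [0, 0, 0], [0, 0, 0], [0, 0, 0]], turn=[[0, 0, 0], [0, 0, 0], [0, 0, 0], [0, 0, 0]], hand=[-1, -1, -1, -1])

```text
time: 20.22
ee_pos: [499.8, 61.9, 290.2]
eef_rot: [0.688, 0.726, -0.001, -0.001]
contact_force: [0.8, 0.5, 0.5]
width: 1.001
finger_force: 0.0
```

```bash
python3 - <<'E'
from h import *
s=observe(); p=snapshot('wrist'); C=cloud(p,s); X,Y,Z=C[...,0],C[...,1],C[...,2]
print(s['time'],s['ee_pos'],s['width'])
save(p,'w4.png',None,1.5)
n=(abs(X-500)<45)&(abs(Y-61)<25)
m=n&(Z>185); print('handle top',np.median(Z[m]),cv2.minAreaRect(C[m][:,:2].astype(np.float32)))
m=n&(Z>99)&(Z<112)&(abs(X-500)>17); print('collar top',np.median(Z[m]))
m=(Z>130)&(np.hypot(X-614,Y-67)<25); print('knob',np.median(Z[m]))
E
```

```text
20.2167 [499.7547291   61.93626583 290.20536367] 1.0006806449893544
handle top 343.8497761371991 ((499.9307556152344, 68.30252838134766), (91.23158264160156, 30.842885971069336), 2.9531428813934326)
collar top 105.06509026798389
knob 139.9865791071245
```

View pics/w4.png

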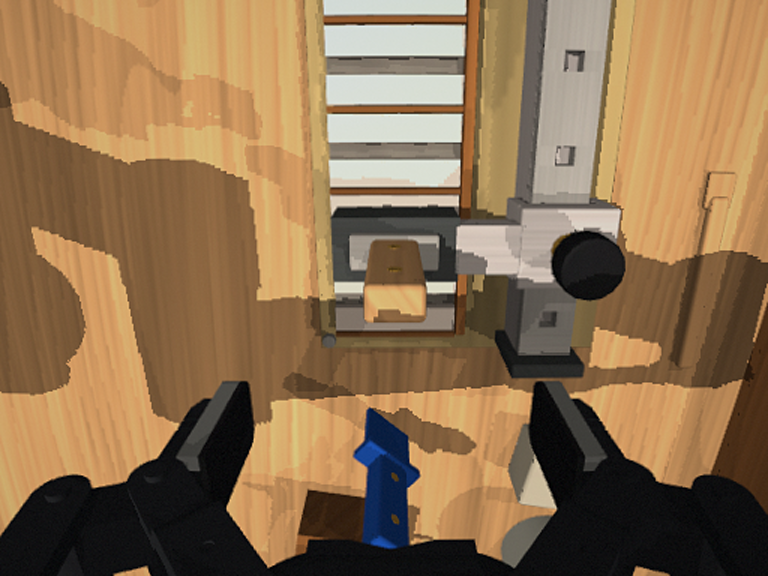

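The collar top at (393,250) is at 105 mm, fully home. The knob at (588,265) is at 140 mm, so the plunger is down, and the gripper is clear. The blue look-alike still stands. Handing in.

```bash
python3 -c "
from h import *
print(close_job())"
```

```text
the job is handed in; nothing more can be done
None
```

I moved the carriage to the −60 mm hole beside the plain tile, where the plunger dropped fully home. The scoring blade is seated in the slot with its collar on the holder, and I handed the job in after about 20 s of robot time (verdict not reported).

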